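Find the rocking screw-tub lid and press it home

TASK

One of the five orange lids on the screw tubs in the tray is not snapped on, which you can only feel: press the lids lightly on the black thumb mark near their rim, one after another, until you find the one that rocks, then press that one firmly in the middle until it is fully home and level. Press no other lid hard, do not lift, tip or shove the tubs, leave everything else where it is, and finish clear of everything.

Things in the scene. Friction and masses are not known exactly. Their poses are not given: they have to be found in the camera images.
- tray: low open wooden tray fixed to the table, 250 x 355 mm, walls 30 mm high and 8 mm thick, floor 8 mm thick; origin at the centre of its underside. The five tubs and a cork sanding block stand in it in two rows of three (places 110 mm apart), in any order
- lid_a_top (a point): centre of the flat top of one orange lid, 79 mm across with a 23 mm deep skirt, z axis square to the lid (upright at rest). A black thumb mark, 14 mm across, lies on the top 28 mm from the centre, towards the lid's -x. Its white tub is 72 mm across, weighs about 0.6 kg and stands loose on the tray's floor. Tubs differ in height (lid tops 90 to 107 mm above the table), so height does not tell which is loose
- lid_b_top (a point): centre of the flat top of one orange lid, 79 mm across with a 23 mm deep skirt, z axis square to the lid (upright at rest). A black thumb mark, 14 mm across, lies on the top 28 mm from the centre, towards the lid's -x. Its white tub is 72 mm across, weighs about 0.6 kg and stands loose on the tray's floor. Tubs differ in height (lid tops 90 to 107 mm above the table), so height does not tell which is loose
- lid_c_top (a point): centre of the flat top of one orange lid, 79 mm across with a 23 mm deep skirt, z axis square to the lid (upright at rest). A black thumb mark, 14 mm across, lies on the top 28 mm from the centre, towards the lid's -x. Its white tub is 72 mm across, weighs about 0.6 kg and stands loose on the tray's floor. Tubs differ in height (lid tops 90 to 107 mm above the table), so height does not tell which is loose
- lid_d_top (a point): centre of the flat top of one orange lid, 79 mm across with a 23 mm deep skirt, z axis square to the lid (upright at rest). A black thumb mark, 14 mm across, lies on the top 28 mm from the centre, towards the lid's -x. Its white tub is 72 mm across, weighs about 0.6 kg and stands loose on the tray's floor. Tubs differ in height (lid tops 90 to 107 mm above the table), so height does not tell which is loose
- lid_e_top (a point): centre of the flat top of one orange lid, 79 mm across with a 23 mm deep skirt, z axis square to the lid (upright at rest). A black thumb mark, 14 mm across, lies on the top 28 mm from the centre, towards the lid's -x. Its white tub is 72 mm across, weighs about 0.6 kg and stands loose on the tray's floor. Tubs differ in height (lid tops 90 to 107 mm above the table), so height does not tell which is loose
- lid_a (a joint): how far this lid has gone down on its tub since the start, m; 0 for every lid at the start. A sound lid gives on a springy seal (about 2.5 N per mm, at most 6 mm), comes back up and hardly tips (under 0.03 rad). The one loose lid goes down 8 mm and then stops dead on the tub's rim
- lid_b (a joint): how far this lid has gone down on its tub since the start, m; 0 for every lid at the start. A sound lid gives on a springy seal (about 2.5 N per mm, at most 6 mm), comes back up and hardly tips (under 0.03 rad). The one loose lid goes down 8 mm and then stops dead on the tub's rim
- lid_c (a joint): how far this lid has gone down on its tub since the start, m; 0 for every lid at the start. A sound lid gives on a springy seal (about 2.5 N per mm, at most 6 mm), comes back up and hardly tips (under 0.03 rad). The one loose lid goes down 8 mm and then stops dead on the tub's rim
- lid_d (a joint): how far this lid has gone down on its tub since the start, m; 0 for every lid at the start. A sound lid gives on a springy seal (about 2.5 N per mm, at most 6 mm), comes back up and hardly tips (under 0.03 rad). The one loose lid goes down 8 mm and then stops dead on the tub's rim
- lid_e (a joint): how far this lid has gone down on its tub since the start, m; 0 for every lid at the start. A sound lid gives on a springy seal (about 2.5 N per mm, at most 6 mm), comes back up and hardly tips (under 0.03 rad). The one loose lid goes down 8 mm and then stops dead on the tub's rim
- sanding_block: cork sanding block 70 x 45 x 30 mm, in the tray; a bystander, origin at the middle of its underside
- glue: yellow bottle, 60 mm across, 150 mm tall; a bystander, origin at the middle of its underside
- tape: yellow tape measure, 60 x 30 x 58 mm; a bystander, origin at the middle of its underside
- screwdriver: screwdriver lying on the table; a bystander, origin at the middle of its underside
- file: file with red handle, 290 mm long, lying on the table; a bystander, origin at the middle of its underside
- mug: blue mug, 80 mm across, 90 mm tall; a bystander, origin at the middle of its underside
- offcut: wood offcut 110 x 70 x 35 mm; a bystander, origin at the middle of its underside
- tub_a: the white tub under lid_a; origin at the centre of its underside. If its lid is the loose one: pressed on its thumb mark with 3 to 6 N the lid tips 0.1 to 0.16 rad towards the finger, about its own y axis, and levels again when let go; pressed in the middle it stays put up to about 10 N, then slides down, stays home and rocks no more
- tub_b: the white tub under lid_b; origin at the centre of its underside. If its lid is the loose one: pressed on its thumb mark with 3 to 6 N the lid tips 0.1 to 0.16 rad towards the finger, about its own y axis, and levels again when let go; pressed in the middle it stays put up to about 10 N, then slides down, stays home and rocks no more
- tub_c: the white tub under lid_c; origin at the centre of its underside. If its lid is the loose one: pressed on its thumb mark with 3 to 6 N the lid tips 0.1 to 0.16 rad towards the finger, about its own y axis, and levels again when let go; pressed in the middle it stays put up to about 10 N, then slides down, stays home and rocks no more
- tub_d: the white tub under lid_d; origin at the centre of its underside. If its lid is the loose one: pressed on its thumb mark with 3 to 6 N the lid tips 0.1 to 0.16 rad towards the finger, about its own y axis, and levels again when let go; pressed in the middle it stays put up to about 10 N, then slides down, stays home and rocks no more
- tub_e: the white tub under lid_e; origin at the centre of its underside. If its lid is the loose one: pressed on its thumb mark with 3 to 6 N the lid tips 0.1 to 0.16 rad towards the finger, about its own y axis, and levels again when let go; pressed in the middle it stays put up to about 10 N, then slides down, stays home and rocks no more
Things that resemble listed ones, but are neither listed nor needed, are in the scene too. Leave any yellow look-alike of the tub_c alone. What is shaped like the tub_b but yellow is not meant.

How it is judged:
By the outcome, as a careful person would: the job done as asked, in the order asked, and still so for the second after the job is handed in, with the robot touching nothing.
It also fails if it takes over 61 s, if anything falls off the work surface, if the arm or the gripper's body presses on something with over 40 N, if the wrist force passes 120 N, or if a joint passes its speed limit or range.

ROBOT

A 7-joint arm with a two-finger parallel gripper is mounted at the origin on the work surface. World frame = base frame: x ahead of the robot, y to its left, z up, the work surface at z = 0. Lengths are in m, angles in rad, forces in N, time in s.
With the tool pointing down it reaches from about 0.425 to 0.925 m from the base axis. Payload 6.8 kg.
Tool frame: the origin (TCP) lies on the front face of the gripper's body, between the roots of the fingers; the fingertips stand 73 mm ahead of it and the grasp point (between the pads) lies 54 mm ahead of it (env.nose_length is the distance from the TCP to the fingertips, in m); z points along the fingers, y is the line along which they close (so a half turn about z gives the same grasp; the last joint's range is limited). The gripper opens to 85 mm and grips with 20 to 120 N. Pads are 22 mm wide; open, the fingers measure 114 mm over their backs; the gripper's body (76 mm by 85 mm) begins 54 mm behind the grasp point. The pads swing forward as they close: fully open they stand 13 mm farther back than shut.
Start: joints at [-1.45, 0.477, 0.022, 1.555, -0.011, 1.109, -0.083], TCP at [0.153, 0.657, 0.304] pointing down, gripper open.
Joint ranges: [-2.96, 2.96], [-0.34, 2.1], [-1.41, 1.46], [0.24, 2.44], [-1.37, 4.51], [0.17, 1.92], [-2.96, 2.96]. Speed limits (rad/s): [2.39, 2.39, 3.14, 3.14, 3.14, 3.14, 3.14].

INTERFACE

Orientations are given as a unit quaternion [w, x, y, z].
In Python, from cell import env, kin, camera, calibration, job gives the robot as it stands. The module is installed in compiled form; this text tells all that it offers. Calls block until the motion is done:
- env.reach(position, orientation): joint-space move of the TCP to a pose.
- env.movel(position, velocity=0.15, rot=None, stop_force=None): straight line of the TCP; rot=None keeps the orientation; velocity is the mean speed in m/s. With stop_force (N) it stops when the force on the tool has changed by that much, and returns True; else False.
- env.goto_joints(angles): joint-space move.
- env.grip(opening, f_grip=None): finger opening in m; f_grip is the grip in N (None keeps the last); returns when the fingers have stopped.
- env.dwell(seconds).
- kin.inverse_kinematics(position, orientation): joint angles nearest the present ones, or None.
- env.get_state(): the state.
- camera(name): name is "scene" or "side" or "wrist"; returns (picture, depth): 384x512x3 uint8, blue, green, red; 384x512 float32, m along the optical axis (not along the pixel's ray), 0 where there is no reading.
- calibration(name): a dict with "fx", "fy", "cx", "cy" (pixels), "rvec" (rotation vector, rad) and "tvec" (3), from world to camera coordinates, as OpenCV has them. Camera axes: x right, y down, z forward; pixel columns grow to the right and rows downward; lengths in m; the calibration is good to about 2 mm. A picture is of the moment at which its call begins: read the wrist's pose just before it. calibration takes no time and is no camera call; for the wrist camera it gives the pose at the moment of the call.
A pose or a line that the arm cannot do raises env.PlanningError and nothing moves.
- job.job_done(): hands the job in; it is judged then, once.
The state is a dict: "time": time; "qpos": joint angles; "joint_velocities": joint speeds; "joint_torque": joint torques, N m; "tcp_pos": TCP position; "orientation": TCP orientation; "force": force on the tool from outside, world axes, zero at the start; "torque": the same for the moment, N m; "opening": finger opening in m; "gripper_force": force on a finger pad.
Only numpy, scipy, OpenCV 4.12 (cv2) and the standard library are available. Lean on these libraries where they do the work, as an engineer would, in place of code of your own. Each camera call takes 0.05 s, during which the arm holds its last target. There are 200 camera calls.

## Working session

There is one attempt and no reset: what is moved stays moved. The work goes in short steps, each a Python script; the robot and the scene stay as the last script left them, time stands still between calls to the robot, and variables do not carry over. Pictures are saved under pics/ and viewed, at most 10 in all, crops included, and the job is handed in when it is done.

```bash
mkdir -p pics
python3 - <<'E'
from cell import env,camera,calibration
import cv2,numpy as np
for n in("scene","side"):
    p,d=camera(n); cv2.imwrite(f"pics/{n}0.png",p); np.save(f"{n}_d.npy",d); print(n,calibration(n))
s=env.get_state();print(s["time"],s["tcp_pos"],s["orientation"],s["force"])
E
```

```text
scene {'fx': 483.47470280282477, 'fy': 483.47470280282477, 'cx': 253.6698005479679, 'cy': 189.1120152074145, 'rvec': array([ 1.04722056,  2.35396025, -1.06351588]), 'tvec': array([ 0.3375555 , -0.16714928,  1.6763342 ])}
side {'fx': 349.9217597175959, 'fy': 349.9217597175959, 'cx': 250.71812822289095, 'cy': 191.41009838288073, 'rvec': array([ 1.99284251, -0.79461008,  0.47960858]), 'tvec': array([-0.3976154 ,  0.2527577 ,  0.90574108])}
0.1 [0.15295372 0.65701676 0.30302723] [-4.87699846e-05  1.14098386e-01  9.93469114e-01 -8.21923313e-04] [ 0.66197342 -0.03499684  0.20205246]
```

View pics/scene0.png

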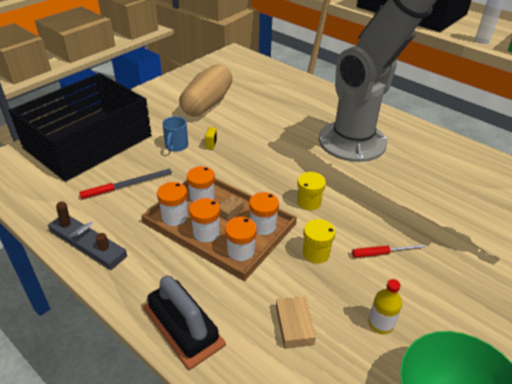

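The scene shows orange lids at about (201,175), (172,189), (205,209), (264,205) and (240,228) in the tray, plus a cork block. The two yellow tubs at (311,190) and (319,241) are look-alikes outside the tray, so I'll leave them alone. Next I'll measure the lids and their marks.

```bash
cat > h.py <<'E'
import cv2,numpy as np
def pts(d,c,m):
    v,u=np.nonzero(m&(d>0)); z=d[v,u]
    P=np.c_[(u-c["cx"])/c["fx"]*z,(v-c["cy"])/c["fy"]*z,z]
    R=cv2.Rodrigues(c["rvec"])[0]
    return (P-c["tvec"])@R,u,v
def lids(p,d,c):
    hsv=cv2.cvtColor(p,cv2.COLOR_BGR2HSV)
    m=((hsv[...,0]<14)&(hsv[...,0]>4)&(hsv[...,1]>190)&(hsv[...,2]>150)).astype(np.uint8)
    m=cv2.morphologyEx(m,cv2.MORPH_CLOSE,np.ones((3,3)))
    n,L,st,_=cv2.connectedComponentsWithStats(m); out=[]
    for i in range(1,n):
        if st[i,4]<150: continue
        hull=cv2.convexHull(np.argwhere(L==i)[:,::-1].astype(np.int32))
        h=np.zeros(m.shape,np.uint8); cv2.fillConvexPoly(h,hull,1)
        W,u,v=pts(d,c,h>0)
        if len(W)<50: continue
        zt=np.median(W[W[:,2]>np.percentile(W[:,2],90)-.004,2])
        t=abs(W[:,2]-zt)<.004
        (a,b),r=cv2.minEnclosingCircle(W[t,:2].astype(np.float32))
        dk=t&(p[v,u].max(1)<90)
        mk=W[dk].mean(0) if dk.any() else np.full(3,np.nan)
        out.append((np.array([a,b,zt]),r,mk,int(u.mean()),int(v.mean()),dk.sum()))
    return out
E
python3 - <<'E'
from h import *; from cell import calibration
np.set_printoptions(precision=4,suppress=True)
for n in("scene","side"):
    print(n)
    for c,r,m,u,v,k in lids(cv2.imread(f"pics/{n}0.png"),np.load(f"{n}_d.npy"),calibration(n)):
        print(u,v,c,round(r,4),"mark",m,k,np.hypot(*(m-c)[:2]),np.degrees(np.arctan2(*(m-c)[1::-1])))
E
```

```text
scene
side
309 189 [ 0.6658 -0.1606  0.1056] 0.0374 mark [ 0.6427 -0.1654  0.1057] 6 0.02360113954307953 -168.31141801945765
288 206 [ 0.5536 -0.1694  0.0917] 0.0384 mark [ 0.5268 -0.1742  0.0925] 8 0.027221736172126445 -169.98532162738212
```

View pics/side0.png

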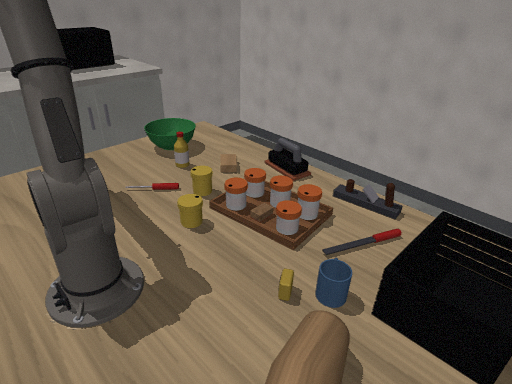

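The side view shows the same five lids at (309,194), (288,210), (281,184), (255,175) and (236,186). I'll widen the mask and filter by world position.

```bash
sed -i 's/m=((hsv.*/m=((hsv[...,0]<16)\&(hsv[...,0]>4)\&(hsv[...,1]>170)\&(hsv[...,2]>100)).astype(np.uint8)/; s/        zt=np.median/        if not .08<np.percentile(W[:,2],90)<.12: continue\n        zt=np.median/' h.py
python3 - <<'E'
from h import *; from cell import calibration
np.set_printoptions(precision=4,suppress=True)
p=cv2.imread("pics/scene0.png");print(cv2.cvtColor(p,cv2.COLOR_BGR2HSV)[[175,189,209,205,228],[201,172,205,264,240]])
for n in("scene","side"):
    print(n)
    for c,r,m,u,v,k in lids(cv2.imread(f"pics/{n}0.png"),np.load(f"{n}_d.npy"),calibration(n)):
        print(u,v,c,round(r,4),"mark",m,k,np.hypot(*(m-c)[:2]),np.degrees(np.arctan2(*(m-c)[1::-1])))
E
```

```text
[[ 15 255 227]
 [ 14 255 227]
 [ 15 255 228]
 [ 15 255 229]
 [ 14 255 228]]
scene
200 176 [ 0.5544 -0.1643  0.0919] 0.0413 mark [ 0.5258 -0.173   0.092 ] 4 0.029872286977060604 -163.22523984220035
172 193 [ 0.6676 -0.1573  0.1061] 0.0427 mark [ 0.6392 -0.1659  0.1059] 5 0.029646320068903304 -163.23021382159274
263 204 [0.5265 0.0495 0.1003] 0.0415 mark [0.4958 0.046  0.0997] 6 0.030928357833280348 -173.43732033893454
204 210 [ 0.6503 -0.0482  0.1022] 0.0418 mark [ 0.6219 -0.0445  0.1031] 6 0.028595268150620332 172.69742755004583
240 229 [0.635  0.0672 0.0952] 0.0412 mark [0.6075 0.0584 0.0966] 8 0.02886961769424047 -162.25605123903568
side
244 180 [0.5725 0.0568 0.0999] 0.0909 mark [0.5183 0.0458 0.0995] 10 0.055297229789677056 -168.52410278866967
281 183 [ 0.6497 -0.0516  0.1018] 0.0404 mark [ 0.6246 -0.0462  0.1009] 7 0.02574074560923802 167.7281507029861
309 192 [ 0.6657 -0.1611  0.1055] 0.0402 mark [ 0.6427 -0.1654  0.1057] 6 0.023429218107532013 -169.33294655339162
288 209 [ 0.5548 -0.169   0.0916] 0.0417 mark [ 0.5268 -0.1742  0.0925] 8 0.028441333603934207 -169.58736036845758
```

Heights (92–106 mm), radii (~40 mm) and mark distances (~28 mm) all fit. I'll shut the gripper, go above the tray and take one close look.

Run:
```python
from h import *; from cell import env,camera,calibration
np.set_printoptions(precision=4,suppress=True)
env.grip(0.0)
for z in(.42,.38,.34,.3):
    try: env.reach([.58,-.05,z],[0,0,1,0]); break
    except env.PlanningError as e: print(e)
env.dwell(.3)
c=calibration("wrist");p,d=camera("wrist");cv2.imwrite("pics/w1.png",p);np.save("w1_d.npy",d)
for a,r,m,u,v,k in lids(p,d,c):
    print(u,v,a,round(r,4),"mark",m,k,np.hypot(*(m-a)[:2]),np.degrees(np.arctan2(*(m-a)[1::-1])))
s=env.get_state();print(s["time"],s["tcp_pos"],s["qpos"],s["force"],s["opening"],env.nose_length)
```

```text
333 98 [0.525  0.0441 0.1001] 0.0399 mark [0.4967 0.0433 0.1006] 102 0.028248446664263228 -178.30620626830333
147 122 [ 0.5544 -0.1689  0.0921] 0.0394 mark [ 0.5266 -0.1748  0.0927] 108 0.028406360063398146 -167.85904562325814
339 187 [0.6337 0.0613 0.0949] 0.0393 mark [0.6067 0.0551 0.0956] 80 0.02772710619826013 -166.97219791898448
247 202 [ 0.6499 -0.0519  0.102 ] 0.0393 mark [ 0.6222 -0.048   0.1026] 83 0.027923996417842097 171.99833784368005
158 216 [ 0.6668 -0.162   0.106 ] 0.0392 mark [ 0.6394 -0.168   0.1066] 85 0.028087056014171996 -167.8365996807408
4.15 [ 0.58   -0.0498  0.42  ] [-0.6771  0.2964  0.8419  1.6733 -0.2297  1.2751  1.7817] [ 0.2037 -0.298   0.2693] 6.119418181728514e-05 0.0726
```

View pics/w1.png

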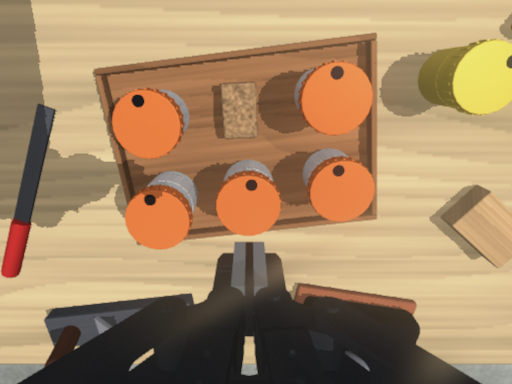

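The wrist view shows five level lids at (336,98), (147,122), (342,189), (248,204) and (160,217), with their marks clearly visible. They agree with the scene view to within 5 mm. Next I'll press each mark lightly, stopping at the first lid that rocks.

```bash
cat > press.py <<'E'
from h import *; from cell import env
N=env.nose_length; SAFE=.135+N
L=[((.525,.0441,.1003),(.4967,.0433)),((.6337,.0613,.0952),(.6067,.0551)),((.6499,-.0519,.1023),(.6222,-.048)),
   ((.6668,-.162,.1063),(.6394,-.168)),((.5544,-.1689,.0924),(.5266,-.1748))]
def st():
    s=env.get_state(); return s["tcp_pos"][2]-N,s["force"],s["time"]
def feel(i,out=.001,f2=3.3):
    c,m=map(np.array,L[i]); d=(m-c[:2])/np.linalg.norm(m-c[:2]); x,y=m+d*out
    env.movel([x,y,SAFE],.25); env.movel([x,y,c[2]+N+.007],.12); env.dwell(.15)
    f0=st()[1]
    h1=env.movel([x,y,c[2]+N-.004],.01,stop_force=1.); z1,fa,_=st()
    h2=env.movel([x,y,z1+N-.007],.006,stop_force=f2); z2,fb,_=st()
    env.dwell(.1); z3,fc,t=st()
    env.movel([x,y,SAFE],.12)
    print(i,h1,h2,"z1-top %.1f mm travel %.2f / %.2f mm"%((z1-c[2])*1e3,(z1-z2)*1e3,(z1-z3)*1e3),"F",(fa-f0).round(2),(fb-f0).round(2),(fc-f0).round(2),"t %.1f"%t,flush=True)
    return z1-z3
E
python3 - <<'E'
from press import *
feel(0)
E
```

```text
0 True True z1-top -1.5 mm travel 2.62 / 2.58 mm F [ 0.19 -1.29  1.64] [-1.12 -0.13  5.95] [-0.66 -0.53  5.48] t 7.3
```

Lid 0 gave about 1.5 N/mm, which fits a sound seal plus its small permitted tip. I'll compare it with the others.

Run:
```python
from press import *
for i in(1,2):
    if feel(i,f2=3.)>.0032: print("rocks?",i);break
```

```text
1 True True z1-top -1.3 mm travel 1.61 / 1.51 mm F [1.17 1.33 1.01] [0.08 1.92 5.46] [-0.53  1.35  5.15] t 10.4
2 True True z1-top -1.4 mm travel 1.57 / 1.47 mm F [1.49 0.91 4.14] [-0.31  1.04  5.  ] [-0.44  0.25  6.25] t 13.3
```

Run:
```python
from press import *
for i in(3,4):
    if feel(i,f2=2.6)>.0032: print("rocks?",i);break
```

```text
3 True True z1-top -1.4 mm travel 1.32 / 1.27 mm F [-0.17 -0.98  3.71] [ 0.12 -0.43  5.89] [ 0.02 -1.48  5.88] t 16.3
4 True True z1-top -1.5 mm travel 1.41 / 1.35 mm F [-0.5  -0.75  2.07] [-1.29  0.63  5.08] [-0.91  0.03  5.81] t 19.3
```

Lids 1–4 sank about 2.8 mm in total. Lid 0, at wrist (336,98), sank about 4.1 mm and is the candidate. Before pressing hard, I'll hold it lightly and check the lid's tilt with the cameras, using lid 1 for comparison.

```bash
cat > tilt.py <<'E'
from press import *; from cell import camera,calibration
def tilt(c,tag,names=("scene","side","wrist")):
    c=np.array(c); ims=[]
    for n in names:
        k=calibration(n);p,d=camera(n); ims.append(p)
        hsv=cv2.cvtColor(p,cv2.COLOR_BGR2HSV)
        W,u,v=pts(d,k,(hsv[...,0]<17)&(hsv[...,0]>4)&(hsv[...,1]>170)&(d>0))
        W=W[(np.hypot(*(W[:,:2]-c[:2]).T)<.036)&(abs(W[:,2]-c[2])<.01)]
        if len(W)<30: print(tag,n,"few",len(W));continue
        q=np.linalg.lstsq(np.c_[W[:,:2]-c[:2],np.ones(len(W))],W[:,2],rcond=None)[0]
        print(tag,n,len(W),"slope x %.3f y %.3f z0 %.4f"%tuple(q))
    return ims
def hold(i,depth):
    c,m=map(np.array,L[i]); x,y=m
    env.movel([x,y,SAFE],.25); env.movel([x,y,c[2]+N+.006],.12); tilt(c,f"{i} free",("scene","side"))
    env.movel([x,y,c[2]+N-depth],.012,stop_force=4.); env.dwell(.1); print("z",st()[0]-c[2],st()[1].round(2))
    ims=tilt(c,f"{i} pressed"); print(st()[1].round(2))
    env.movel([x,y,SAFE],.12); tilt(c,f"{i} after",("scene","side")); return ims
E
python3 - <<'E'
from tilt import *
a=hold(0,.006); hold(1,.006)
cv2.imwrite("pics/p0.png",np.hstack([cv2.resize(a[0][160:250,210:330],None,fx=3,fy=3),cv2.resize(a[1][150:240,200:320],None,fx=3,fy=3)]))
print(st()[2])
E
```

```text
0 free scene 347 slope x 0.003 y 0.016 z0 0.0999
0 free side 134 slope x 0.017 y 0.038 z0 0.0997
z -0.003841408573911409 [-0.46  0.96  3.55]
0 pressed scene 299 slope x 0.157 y 0.013 z0 0.0999
0 pressed side 150 slope x 0.145 y 0.038 z0 0.0999
0 pressed wrist 2704 slope x 0.158 y 0.013 z0 0.1000
[1.25 0.52 4.47]
0 after scene 367 slope x -0.010 y 0.008 z0 0.0999
0 after side 173 slope x 0.020 y 0.021 z0 0.0998
1 free scene 422 slope x 0.003 y 0.004 z0 0.0948
1 free side 105 slope x 0.025 y 0.027 z0 0.0945
z -0.002490706768147777 [-0.28  0.28  5.61]
1 pressed scene 406 slope x 0.006 y 0.004 z0 0.0928
1 pressed side 94 slope x 0.025 y 0.002 z0 0.0924
1 pressed wrist 2886 slope x 0.007 y 0.002 z0 0.0928
[-0.53  0.83  6.03]
1 after scene 435 slope x -0.007 y 0.004 z0 0.0950
1 after side 148 slope x -0.000 y 0.033 z0 0.0942
25.6167
```

View pics/p0.png

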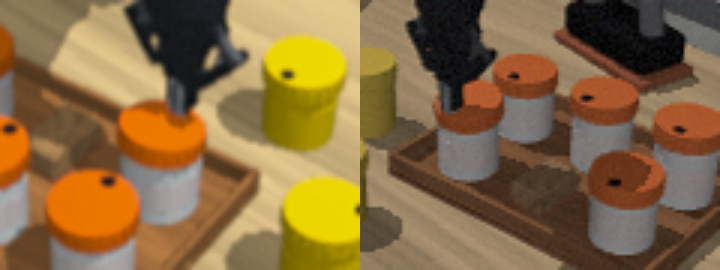

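The crop shows the finger on the lid at (180,130) tipping it, and the three depth fits confirm it: lid 0 tips about 0.15 rad and levels again, while lid 1 stays flat. Lid 0 is the loose one, so I'll press its middle firmly.

Run:
```python
from tilt import *
c=np.array(L[0][0]); x,y=c[:2]
env.movel([x,y,SAFE],.25); env.movel([x,y,c[2]+N+.006],.12); env.dwell(.1)
print(env.movel([x,y,c[2]+N-.014],.01,stop_force=28.)); z,f,_=st(); print((z-c[2])*1e3,f.round(1))
env.dwell(.2); print(st()[1].round(1))
env.movel([x,y,SAFE],.1); tilt(c,"home"); print(st()[2])
```

```text
True
-8.528612860623259 [-2.4  0.4  8.3]
[-1.9  0.8  7.1]
home scene 285 slope x -0.001 y 0.000 z0 0.0923
home side 143 slope x 0.004 y 0.003 z0 0.0919
home wrist 8515 slope x -0.001 y 0.000 z0 0.0917
28.975
```

The lid went down 8 mm (top from 100.0 to about 91.8 mm), it is level, and it stopped dead. I'll retreat and check that nothing else moved.

Run:
```python
from tilt import *
np.set_printoptions(precision=4,suppress=True)
env.movel([.58,-.05,.42],.25); env.dwell(.3)
k=calibration("wrist");p,d=camera("wrist")
for a,r,m,*_ in lids(p,d,k): print(a,m)
cv2.imwrite("pics/w2.png",p); print(st())
```

```text
[0.5251 0.0448 0.0917] [0.4968 0.0432 0.0925]
[ 0.5543 -0.1688  0.092 ] [ 0.5266 -0.1747  0.0927]
[0.6333 0.0612 0.0949] [0.6066 0.0551 0.0956]
[ 0.65   -0.0518  0.102 ] [ 0.6222 -0.048   0.1026]
[ 0.6668 -0.1618  0.106 ] [ 0.6394 -0.168   0.1067]
(np.float64(0.3470129650879704), array([ 0.8698, -0.1464,  0.156 ]), 30.4333)
```

View pics/w2.png

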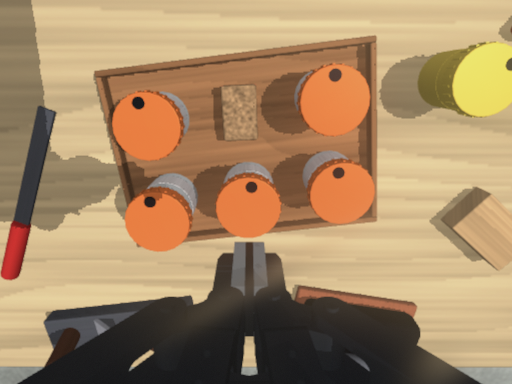

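All the lids and marks are where they were. Only the lid at (334,100) is lower, by 8.3 mm, and the arm is clear.

```bash
python3 -c "
from cell import job
print(job.job_done())"
```

```text
the job is handed in; nothing more can be done
None
```

I handed the job in at about 30 s: the loose lid (centre near x 0.525, y 0.044 m) was found by light presses on the thumb marks, pressed about 8 mm home and level, and nothing else in the tray moved.

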